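# Lock the tray holder, then peel off the top parts tray and hold it up

## Robot

A 6-joint arm with a two-finger parallel gripper is mounted at the origin on the work surface. World frame = base frame: x ahead of the robot, y to its left, z up, the work surface at z = 0. Lengths are in mm, angles in degrees, forces in N, time in s.
With the tool pointing down it reaches from about 275 to 875 mm from the base axis. Payload 12.5 kg.
Tool frame: the origin (TCP) lies on the centre line of the jaws, within the pads' length; the fingertips stand 19 mm ahead of it and the grasp point (between the pads) is the TCP; z points along the fingers, y is the line along which they close (so a half turn about z gives the same grasp; the last joint's range is limited). The gripper opens to 85 mm and grips with 20 to 120 N. Pads are 22 mm wide; open, the fingers measure 114 mm over their backs; the gripper's body (76 mm by 85 mm) begins 54 mm behind the grasp point. The pads swing forward as they close: fully open they stand 13 mm farther back than shut.
Start: joints at [69.465, 20.094, 94.641, -0, 65.266, -4.847], TCP at [148.684, 529.507, 250.29] pointing down, gripper open.
Joint ranges: [-157.81, 157.81], [-45, 120.19], [0.68, 151.7], [-89.99, 269.99], [4.06, 180], [-164.3, 164.3]. Speed limits (degrees/s): [127.2, 127.2, 159.86, 180, 180, 180].

## Interface

Orientations are given as [roll, pitch, yaw] about the fixed x, y, z axes, in that order (R = Rz(yaw) Ry(pitch) Rx(roll)).
In Python, from station import robot gives the robot as it stands. The module is installed in compiled form; this text tells all that it offers.
- The arm moves only by the tool arm_command, never from a script. Its argument "increments" is a list of rows, each a list of 3 entries, a list of its own where there are three numbers: the shift along the world's x, y, z in cm, then the turn, a rotation vector about the world's x, y, z in degrees, then the finger opening in cm, from 0 to 8.54. A call has 1 to 5 rows; each row is the pose to reach, as a shift and turn from the pose commanded when the call began; what a row does not reach only later rows make up. A row lasts 1/12 s, in which the tool goes at most 41.7 mm and 7.16 degrees, less where a joint would pass 70% of its speed; a pose out of reach is approached as far as the arm can. A call with a gripper value outside its range is refused whole. The fingers move at their own pace and stop on an object; "grip_force" is the grip in N (left out, the last holds). Time passes only in rows, so rows that repeat a pose let the fingers close. It gives the time, the measured TCP pose, the force, the opening and the grip force at its end, in the units of the state.
- robot.state(): the state, without advancing time (a new reading comes with each control period).
- robot.snapshot(name): name is "scene" or "top" or "wrist"; returns the picture (400x640x3 uint8, blue, green, red); there is no depth.
- robot.camera_model(name): a dict with "fx", "fy", "cx", "cy" (pixels), "position" and "attitude" of the camera in the world. Camera axes: x right, y up, looking along -z (the intrinsics and any distortion apply to the point x, -y, -z); pixel columns grow to the right and rows downward; lengths in mm; the calibration is good to about 2 mm. A picture is of the moment at which its call begins: read the wrist's pose just before it. camera_model takes no time and is no camera call; for the wrist camera it gives the pose at the moment of the call.
- robot.finish_job(): hands the job in; it is judged then, once.
The state is a dict: "time": time; "joint_positions": joint angles; "qvel": joint speeds; "tau": joint torques, N m; "tool_pos": TCP position; "tool_rot": TCP orientation; "ft_force": force on the tool from outside, world axes, zero at the start; "moment": the same for the moment, N m; "opening": opening from 0.0 (shut) to 1.0 (fully open); "gripper_force": force on a finger pad.
Only numpy, scipy, OpenCV 4.12 (cv2) and the standard library are available. Lean on these libraries where they do the work, as an engineer would, in place of code of your own. Each camera call takes 0.05 s, during which the arm holds its last target. There are 200 camera calls.

## Task

At the phone repair counter two parts trays are nested and cling together in a holder. First turn the holder's clamp collar by its upright pin, counter-clockwise from above, all the way to its locked mark so that its finger holds down the lower tray; then peel the top tray off by raising its corner with the upright lug while the opposite corner still rests on the lower tray, and lift it away. Finish while still holding it by the lug, still and level, at least 10 cm clear above the stack; keep the collar locked and the lower tray seated in the holder, and do not disturb the phone, the screwdriver or the bottle.

Things in the scene. Friction and masses are not known exactly. Their poses are not given: they have to be found in the camera images.
- collar (a joint): Clamp collar (dark steel ring, 48 mm across, upright axis), rad: 0 fully open; 1.4 is the end stop, its handle arm then pointing at the locked mark, a small raised dark rib on the plate 88 mm from the axis. Grows counter-clockwise from above; starts at 0 to 0.4. Friction: about 2 N at the pin; stays where it is left.
- collar_axis (a point): Point on the collar's upright axis, 60 mm above the bench, level with the middle of the handle pin. Fixed to the holder but its axes turn with the collar: x points to the handle pin.
- handle (a point): Middle of the graspable part of the collar's handle: a round upright bright steel pin, 16 mm in diameter, standing on the collar's arm from 38 to 78 mm above the bench, 60 mm from the collar's axis. This point is 60 mm above the bench. Free for fingers all round above the arm.
- lug (a point): Centre (half-way up) of the top tray's upright grip lug, 10 mm thick, 26 long, 30 high, on the tray's corner at local x 44, y -60 mm from its centre (far right from the robot). Lug top 69, flange top 39 mm above the bench when nested. Its long side runs along the diagonal from point top_heel (tray direction x 110, y -150): pinch across the thickness from above. Axes: the tray's.
- top_centre (a point): Top tray: centre of its flange's underside, 36 mm above the bench when nested. White plastic, 50 to 110 g, flange 110 x 150 x 3 mm, body 90 x 130 mm reaching 14 mm below that plane into the lower tray. A spring nub at the middle of each wall presses on it with 2 N, so it clings with some newtons for the first 10 mm. x along the short sides, y along the long sides, z up.
- top_heel (a point): Underside of the top tray's flange at the corner diagonally opposite the lug (local x = -55, y = 75 mm from its centre): the corner that stays down during the peel. It coincides with point lower_heel while nested. Axes as for point lug.
- lower_heel (a point): The point of the lower tray's flange top right under point top_heel when nested.
- lower_centre (a point): Lower tray: centre of its flange's top, 36 mm above the bench. White, flange 116 x 156 mm, 24 mm high, 0.25 kg, loose between low stops (1.5 mm play) on the 12 mm holder plate. A tongue on its right short side sits under a fixed hook, and an ear on its far long side lies under the collar's finger (2 mm gap) when locked. Axes as the top tray's.
- holder: The fixed aluminium holder plate, 225 x 245 x 12 mm; its origin is on the bench under the trays' centre, x and y axes as the trays' axes. The plate reaches from x = -75 to 150 and y = -100 to 145 mm; the collar's axis is at x = 112, y = 40 mm. A fixed steel hook, 20 mm wide and 46 mm high, stands at x = -45, y = -92 mm.
- phone: Bystander: a steel-framed phone with a black screen, 72 x 150 x 8 mm, lying flat to the left of the holder; origin at the centre of its underside.
- driver: Bystander: a 150 mm screwdriver lying on the bench to the right of the holder.
- dispenser: Bystander: a small white bottle, 48 mm across, 110 mm tall, standing to the right of the holder; origin at the centre of its underside.
Things that resemble listed ones, but are neither listed nor needed, are in the scene too. Leave any pink look-alike of the part that bears lug alone.

How it is judged:
By the outcome, as a careful person would: the job done as asked, in the order asked, and still so for the second after the job is handed in, while the arm keeps its last pose, push and grip.
It also fails if it takes over 45 s, if anything falls off the work surface, if the arm or the gripper's body presses on something with over 40 N, if the wrist force passes 120 N, or if a joint passes its speed limit or range.

## Working session

There is one attempt and no reset: what is moved stays moved. The work goes in short steps, Python scripts to look and compute and a tool call to move; the robot and the scene stay as the last step left them, time stands still between calls to the robot, and variables do not carry over. Pictures are saved under pics/ and viewed, at most 10 in all, crops included, and the job is handed in when it is done.

Besides the shell and the picture viewer there is one more tool, called after "Call:" by a JSON object that holds its "fn" and its "kwargs", one argument or row to a line. arm_command: Moves the arm, as the interface text tells. Its arguments: {"type":"object","properties":{"increments":{"type":"array","items":{"type":"array"}},"grip_force":{"type":"number"}},"required":["increments"]}

```bash
mkdir -p pics; python3 - <<'E'
from station import robot
import cv2
for n in ("scene","top"):
    im=robot.snapshot(n); cv2.imwrite(f"pics/{n}0.png",im); print(n,robot.camera_model(n))
s=robot.state(); print(s)
E
```

```text
scene {'fx': 518.9484132365477, 'fy': 518.9484132365477, 'cx': 313.9151238209578, 'cy': 200.23051840601053, 'position': array([1148.35082738,  712.15847754, 1153.83220494]), 'attitude': array([ 38.46295764,   0.65967113, 140.77782707])}
top {'fx': 508.86948047577147, 'fy': 508.86948047577147, 'cx': 325.1710329401394, 'cy': 202.91157000929698, 'position': array([ 394.87600491,   22.23773942, 1354.82617252]), 'attitude': array([  8.59735082,   0.80826109, -91.00185389])}
{'time': 0.1, 'joint_positions': array([ 6.94656359e+01,  2.01223720e+01,  9.46718495e+01,  1.03273288e-03,
        6.52661883e+01, -4.84743282e+00]), 'qvel': array([ 9.96848037e-02,  4.89505872e-02, -4.97254405e-02, -8.60923654e-05,
       -1.15926929e-02,  2.20353138e-02]), 'tau': array([ 9.49771566e-04, -5.06833935e+01, -2.91873854e+01, -1.26201503e-04,
        2.65793205e-03,  3.13866633e-05]), 'tool_pos': array([148.58813802, 529.26887096, 249.81103738]), 'tool_rot': array([-1.79939885e+02, -6.03898088e-03,  1.64312633e+02]), 'ft_force': array([ 0.06727886, -0.0298659 ,  0.12198858]), 'moment': array([-0.00050843,  0.00550231, -0.0657551 ]), 'gripper_force': 0.0, 'opening': 1.0019805196944718}
```

View pics/top0.png

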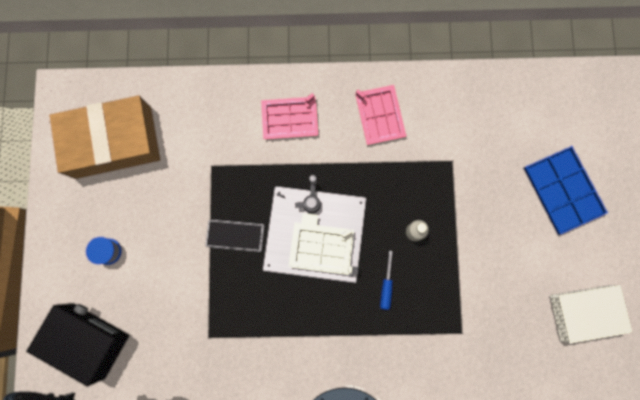

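View pics/scene0.png

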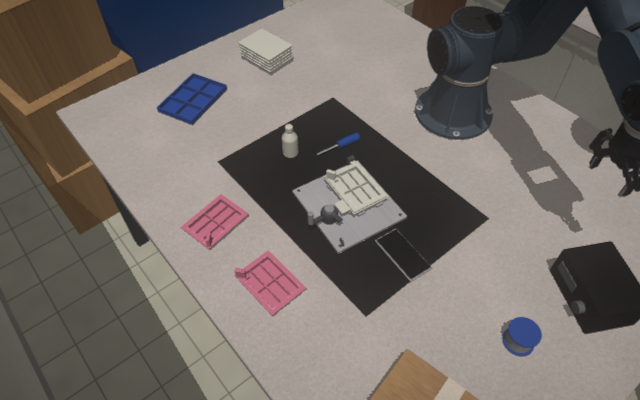

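The top view shows the plate with corners near (277,188), (365,197), (356,281) and (264,271). The collar is at about (311,204), its pin at (313,180), the rib at (280,195) and the lug at (348,238). The scene view agrees with this. The pink trays are decoys.

```bash
cat > h.py <<'E'
import numpy as np, cv2
from scipy.spatial.transform import Rotation as R
def ray(cm,uv):
    uv=np.atleast_2d(uv).astype(float)
    d=np.c_[(uv[:,0]-cm['cx'])/cm['fx'],-(uv[:,1]-cm['cy'])/cm['fy'],-np.ones(len(uv))]
    return np.array(cm['position']), R.from_euler('xyz',cm['attitude'],degrees=True).apply(d)
def plane(cm,uv,z):
    p,d=ray(cm,uv); return p+d*((z-p[2])/d[:,2])[:,None]
def proj(cm,P):
    q=R.from_euler('xyz',cm['attitude'],degrees=True).inv().apply(np.atleast_2d(P)-cm['position'])
    return np.c_[cm['cx']+cm['fx']*q[:,0]/-q[:,2], cm['cy']-cm['fy']*q[:,1]/-q[:,2]]
def fit(L,W):  # 2D rigid: W = R(a) L + t
    L=np.array(L,float);W=np.array(W,float)
    l=L-L.mean(0);w=W-W.mean(0)
    a=np.arctan2((l[:,0]*w[:,1]-l[:,1]*w[:,0]).sum(),(l*w).sum())
    M=np.array([[np.cos(a),-np.sin(a)],[np.sin(a),np.cos(a)]])
    t=W.mean(0)-M@L.mean(0); return a,t,M,np.abs(L@M.T+t-W).max()
E
python3 - <<'E'
from h import *
from station import robot
im=cv2.imread("pics/top0.png"); cm=robot.camera_model("top")
g=cv2.cvtColor(im,cv2.COLOR_BGR2GRAY)
m=np.zeros_like(g); m[180:290,255:375]=(g[180:290,255:375]>110)*255
m=cv2.morphologyEx(m,cv2.MORPH_OPEN,np.ones((5,5)))
c=max(cv2.findContours(m,0,1)[0],key=cv2.contourArea)
h=cv2.convexHull(c); q=cv2.approxPolyDP(h,8,True)[:,0]; print(q)
# order: TL,TR,BR,BL in image -> holder corners
s=q.sum(1);d=q[:,0]-q[:,1]
o=np.array([q[s.argmin()],q[d.argmax()],q[s.argmax()],q[d.argmin()]])
W=plane(cm,o,12)[:,:2]
a,t,M,e=fit([[150,145],[150,-100],[-75,-100],[-75,145]],W); print(np.degrees(a),t,e)
for n,l in dict(collar=(112,40),lug=(44,-60),heel=(-55,75),hook=(-45,-92)).items(): print(n,M@l+t)
print('pin',plane(cm,[313,178],78))
for n,z in (('phone',[235,236]),('bottle',[417,231])): print(n,plane(cm,z,5 if n=='phone' else 110))
x=cv2.resize(im[160:300,200:440],None,fx=3.3,fy=3.3,interpolation=cv2.INTER_CUBIC); cv2.imwrite("pics/t1.png",x)
E
```

```text
[[276 186]
 [365 198]
 [355 281]
 [263 270]]
-8.482481275133834 [477.2385796   50.06577058] 2.5678207635618264
collar [593.91369299  73.10742666]
lug [511.9068439  -15.76819824]
heel [433.90324923 132.3582316 ]
hook [419.16018979 -34.29002731]
pin [[653.26373099  66.87297948  78.        ]]
phone [[514.86733128 279.42186214   5.        ]]
bottle [[ 509.44759132 -187.01664887  110.        ]]
```

View pics/t1.png

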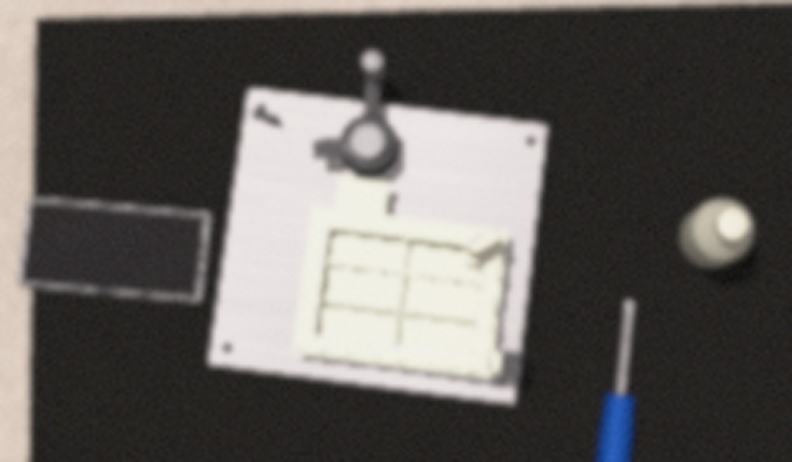

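The enlarged crop shows the pin at (372,62), the collar at (370,143), the rib at (268,115), the lug at (490,252) and the hook at (510,365). All of these fit the plate pose I computed. I'll move over the pin area for a closer wrist view.

Call:
{"fn": "arm_command", "kwargs": {
  "increments": [
    [[20,-18,0],[0,0,5],8],
    [[20,-18,0],[0,0,5],8],
    [[20,-18,0],[0,0,5],8],
    [[20,-18,0],[0,0,5],8],
    [[20,-18,0],[0,0,5],8]
  ]
}}

```text
time: 0.52
tool_pos: [304.5, 388.5, 250.1]
tool_rot: [-180.0, -0.0, 169.3]
ft_force: [0.4, 0.6, 0.8]
opening: 0.937
gripper_force: 0.0
```

Call:
{"fn": "arm_command", "kwargs": {
  "increments": [
    [[22,-30,3],[0,0,5],8],
    [[22,-30,3],[0,0,5],8],
    [[22,-30,3],[0,0,5],8],
    [[22,-30,3],[0,0,5],8],
    [[22,-30,3],[0,0,5],8]
  ]
}}

```text
time: 0.93
tool_pos: [427.0, 220.8, 267.1]
tool_rot: [-180.0, -0.0, 174.3]
ft_force: [1.0, 0.2, -0.9]
opening: 0.94
gripper_force: 0.0
```

Call:
{"fn": "arm_command", "kwargs": {
  "increments": [
    [[0,0,0],[0,0,0],8],
    [[0,0,0],[0,0,0],8],
    [[0,0,0],[0,0,0],8],
    [[0,0,0],[0,0,0],8],
    [[0,0,0],[0,0,0],8]
  ]
}}

```text
time: 1.35
tool_pos: [425.6, 223.7, 266.9]
tool_rot: [-180.0, -0.0, 174.4]
ft_force: [0.5, 0.5, -0.3]
opening: 0.939
gripper_force: 0.0
```

Call:
{"fn": "arm_command", "kwargs": {
  "increments": [
    [[13,-17,4],[0,0,0],8],
    [[13,-17,4],[0,0,0],8],
    [[13,-17,4],[0,0,0],8],
    [[13,-17,4],[0,0,0],8],
    [[13,-17,4],[0,0,0],8]
  ]
}}

```text
time: 1.77
tool_pos: [551.4, 59.5, 305.7]
tool_rot: [180.0, -0.0, 174.4]
ft_force: [0.1, 0.5, -0.1]
opening: 0.935
gripper_force: 0.0
```

Call:
{"fn": "arm_command", "kwargs": {
  "increments": [
    [[0,-1,2],[0,0,0],8],
    [[0,-1,2],[0,0,0],8],
    [[0,-1,2],[0,0,0],8]
  ]
}}

```text
time: 2.02
tool_pos: [550.8, 50.6, 325.5]
tool_rot: [180.0, 0.1, 174.3]
ft_force: [-0.2, 0.0, -0.5]
opening: 0.935
gripper_force: 0.0
```

```bash
python3 - <<'E'
from h import *
from station import robot
cm=robot.camera_model("wrist"); im=robot.snapshot("wrist"); cv2.imwrite("pics/w0.png",im)
import pickle; pickle.dump(cm,open("w0.pkl","wb"))
print(cm, robot.state()['tool_pos'])
print(proj(cm,[[653,67,78],[594,73,45],[512,-16,69]]))
E
```

```text
{'fx': 303.41506779446195, 'fy': 303.41506779446195, 'cx': 319.3396422855292, 'cy': 203.5383858549405, 'position': array([478.44078258,  57.8683651 , 449.38551031]), 'attitude': array([-1.67411941e+01, -6.20313225e-02,  8.42764837e+01])} [550.23627362  51.14854111 324.79230244]
[[338.86618911 247.29475797]
 [338.22752972 197.88380403]
 [262.38628591 146.62415519]]
```

View pics/w0.png

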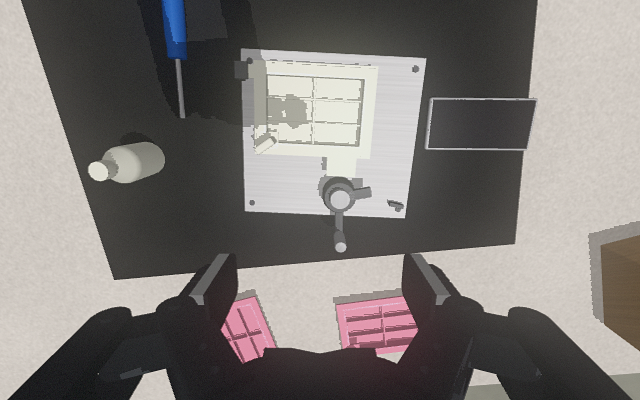

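The wrist view is sharp. The pin top is at (341,246), the collar cap at (340,199), the rib at (396,205) and the lug at (264,145). The plate corners are (242,49), (426,59), (405,218) and (245,211).

```bash
python3 - <<'E'
from h import *
import pickle
cm=pickle.load(open("w0.pkl","rb")); im=cv2.imread("pics/w0.png"); g=cv2.cvtColor(im,cv2.COLOR_BGR2GRAY)
def blob(u,v,r,lo):
    s=g[v-r:v+r+1,u-r:u+r+1]; m=(s>lo).astype(np.uint8); n,l,st,c=cv2.connectedComponentsWithStats(m)
    k=1+st[1:,4].argmax(); return c[k]+[u-r,v-r],st[k,4]
m=np.zeros_like(g); m[40:228,230:428]=(g[40:228,230:428]>120)*255
m[90:156,420:]=0
m=cv2.morphologyEx(m,cv2.MORPH_OPEN,np.ones((5,5)))
c=max(cv2.findContours(m,0,1)[0],key=cv2.contourArea);h=cv2.convexHull(c)
q=cv2.approxPolyDP(h,8,True)[:,0];print(q)
s=q.sum(1);d=q[:,0]-q[:,1]
o=[q[d.argmax()],q[s.argmax()],q[d.argmin()],q[s.argmin()]]  # TR,BR,BL,TL
W=plane(cm,o,12)[:,:2]
a,t,M,e=fit([[-75,145],[150,145],[150,-100],[-75,-100]],W);print(np.degrees(a),t,e)
C=M@[112,40]+t; L=M@[44,-60]+t; print('collar',C,'lug',L,'heel',M@[-55,75]+t)
p,ar=blob(341,246,7,130);P=plane(cm,p,78)[0,:2];print('pin',p,ar,P,np.linalg.norm(P-C),np.degrees(np.arctan2(*(P-C)[::-1])))
r=plane(cm,[396,205],15)[0,:2];print('rib',r,np.linalg.norm(r-C),np.degrees(np.arctan2(*(r-C)[::-1])))
print('lugtop',plane(cm,[[264,145]],69))
x=cv2.resize(im[40:260,230:430],None,fx=2.7,fy=2.7,interpolation=cv2.INTER_CUBIC);cv2.imwrite("pics/w0c.png",x)
E
```

```text
[[241  49]
 [425  58]
 [404 217]
 [245 210]]
-8.333923421297955 [476.1072127   51.12822804] 2.2099211720094445
collar [592.72219102  74.47232433] lug [510.94605615 -14.61563089] heel [432.55865839 133.30805171]
pin [340.35106383 246.75531915] 94 [652.41480557  69.03716531] 59.93954609182465 -5.202575552433099
rib [622.25998902 159.30958466] 89.83230071176007 70.80341027196543
lugtop [[510.23376402 -13.70911059  69.        ]]
```

View pics/w0c.png

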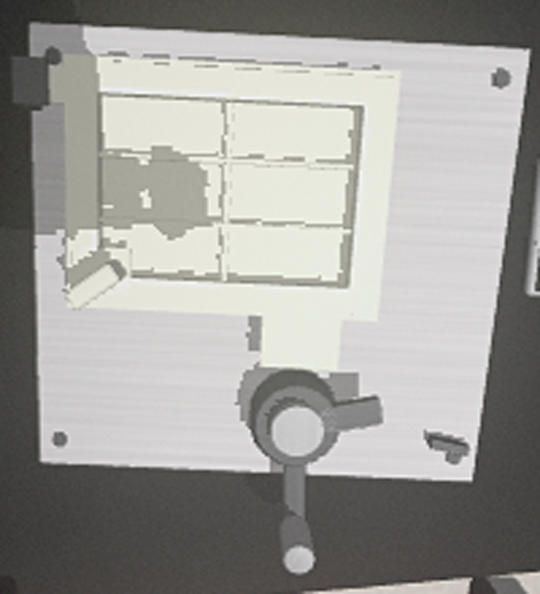

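Call:
{"fn": "arm_command", "kwargs": {
  "increments": [
    [[10.2,1.8,-13],[0,0,0],4],
    [[10.2,1.8,-13],[0,0,0],4],
    [[10.2,1.8,-13],[0,0,0],4],
    [[10.2,1.8,-13],[0,0,0],4],
    [[10.2,1.8,-13],[0,0,0],4]
  ]
}}

```text
time: 2.48
tool_pos: [651.5, 70.3, 185.3]
tool_rot: [-179.9, -0.7, 174.4]
ft_force: [-0.8, 0.2, -1.6]
opening: 0.471
gripper_force: 0.0
```

Call:
{"fn": "arm_command", "kwargs": {
  "increments": [
    [[0,0,0],[0,0,0],4],
    [[0,0,0],[0,0,0],4]
  ]
}}

```text
time: 2.65
tool_pos: [652.1, 69.2, 195.8]
tool_rot: [180.0, -0.0, 174.4]
ft_force: [-0.9, -0.4, 0.7]
opening: 0.468
gripper_force: 0.0
```

Call:
{"fn": "arm_command", "kwargs": {
  "increments": [
    [[0,0,-4],[0,0,0],4],
    [[0,0,-8],[0,0,0],4],
    [[0,0,-11],[0,0,0],4],
    [[0,0,-13],[0,0,0],4],
    [[0,0,-13],[0,0,0],4]
  ]
}}

```text
time: 3.07
tool_pos: [650.7, 68.4, 63.5]
tool_rot: [-180.0, -0.2, 174.3]
ft_force: [-0.5, 0.5, -0.6]
opening: 0.468
gripper_force: 0.0
```

Call:
{"fn": "arm_command", "kwargs": {
  "increments": [
    [[0,0,0],[0,0,0],2.2],
    [[0,0,0],[0,0,0],2.2],
    [[0,0,0],[0,0,0],2.2],
    [[0,0,0],[0,0,0],2.2]
  ],
  "grip_force": 20
}}

```text
time: 3.4
tool_pos: [653.6, 68.1, 67.5]
tool_rot: [180.0, 0.2, 174.3]
ft_force: [0.0, -0.1, 0.8]
opening: 0.257
gripper_force: 0.0
```

Call:
{"fn": "arm_command", "kwargs": {
  "increments": [
    [[0,0.7,0],[0,0,7],2.2],
    [[-0.05,1.5,0],[0,0,14],2.2],
    [[-0.2,2.2,0],[0,0,21],2.2],
    [[-0.45,2.9,0],[0,0,28],2.2],
    [[-0.75,3.55,0],[0,0,35],2.2]
  ]
}}

```text
time: 3.82
tool_pos: [646.1, 103.5, 66.8]
tool_rot: [-179.9, 0.1, -150.3]
ft_force: [0.6, -2.0, 1.5]
opening: 0.255
gripper_force: 1.3
```

Call:
{"fn": "arm_command", "kwargs": {
  "increments": [
    [[-0.4,0.6,0],[0,0,7],2.2],
    [[-0.85,1.2,0],[0,0,14],2.2],
    [[-1.4,1.65,0],[0,0,21],2.2],
    [[-2,2.1,0],[0,0,28],2.2]
  ]
}}

```text
time: 4.15
tool_pos: [626.4, 124.8, 66.8]
tool_rot: [-179.8, 0.1, -122.3]
ft_force: [2.3, -0.8, -0.4]
opening: 0.258
gripper_force: 1.6
```

Call:
{"fn": "arm_command", "kwargs": {
  "increments": [
    [[0,0,0],[0,0,0],2.2],
    [[0,0,0],[0,0,0],2.2]
  ]
}}

```text
time: 4.32
tool_pos: [625.5, 124.6, 66.2]
tool_rot: [-180.0, 0.0, -122.9]
ft_force: [-1.2, 0.6, 0.5]
opening: 0.255
gripper_force: 0.0
```

Call:
{"fn": "arm_command", "kwargs": {
  "increments": [
    [[-0.35,0.2,0],[0,0,3],2.2],
    [[-0.65,0.35,0],[0,0,6],2.2],
    [[-1.0,0.5,0],[0,0,8],2.2],
    [[-1.3,0.6,0],[0,0,10],2.2]
  ]
}}

```text
time: 4.65
tool_pos: [613.2, 130.4, 66.1]
tool_rot: [-179.9, 0.1, -112.9]
ft_force: [2.4, 0.9, 0.1]
opening: 0.26
gripper_force: 1.2
```

Call:
{"fn": "arm_command", "kwargs": {
  "increments": [
    [[-0.15,0.05,0],[0,0,0],2.2],
    [[-0.3,0.1,0],[0,0,0],2.2],
    [[-0.3,0.1,0],[0,0,0],2.2]
  ]
}}

```text
time: 4.9
tool_pos: [609.5, 131.4, 65.6]
tool_rot: [-180.0, 0.0, -112.9]
ft_force: [1.2, -0.5, 1.2]
opening: 0.257
gripper_force: 0.8
```

Tool is at about φ=79°. I'll keep going in small steps until it reaches the stop.

Call:
{"fn": "arm_command", "kwargs": {
  "increments": [
    [[-0.15,0.04,0],[0,0,0],2.2],
    [[-0.3,0.08,0],[0,0,0],2.2],
    [[-0.3,0.08,0],[0,0,0],2.2]
  ]
}}

```text
time: 5.15
tool_pos: [607.8, 131.9, 65.6]
tool_rot: [-179.8, 0.1, -112.8]
ft_force: [10.8, -2.1, -3.5]
opening: 0.255
gripper_force: 5.3
```

Call:
{"fn": "arm_command", "kwargs": {
  "increments": [
    [[-0.15,0.03,0],[0,0,0],2.2],
    [[-0.25,0.05,0],[0,0,0],2.2],
    [[-0.25,0.05,0],[0,0,0],2.2]
  ]
}}

```text
time: 5.4
tool_pos: [607.4, 131.9, 65.8]
tool_rot: [-179.5, 0.2, -112.8]
ft_force: [22.7, -5.5, -11.4]
opening: 0.258
gripper_force: 11.4
```

The force rise shows the stop. I'll back off, raise the tool, and turn and move toward the lug.

Call:
{"fn": "arm_command", "kwargs": {
  "increments": [
    [[0.7,-0.1,0],[0,0,0],4],
    [[0.7,-0.1,0],[0,0,0],4],
    [[0.7,-0.1,4],[0,0,0],4],
    [[0.7,-0.1,8],[0,0,0],4],
    [[0.7,-0.1,12],[0,0,0],4]
  ]
}}

```text
time: 5.82
tool_pos: [609.5, 131.8, 186.0]
tool_rot: [179.8, -0.1, -112.7]
ft_force: [0.3, 0.3, 0.9]
opening: 0.472
gripper_force: 0.0
```

Call:
{"fn": "arm_command", "kwargs": {
  "increments": [
    [[-2,-3,4],[0,0,-7],4],
    [[-4,-6,8],[0,0,-14],4],
    [[-6,-9,12],[0,0,-21],4],
    [[-8,-12,12],[0,0,-28],4],
    [[-10,-14.5,12],[0,0,-35],4]
  ]
}}

```text
time: 6.23
tool_pos: [518.1, -3.0, 305.3]
tool_rot: [-179.9, 0.1, -148.0]
ft_force: [0.4, -1.1, 0.4]
opening: 0.467
gripper_force: 0.0
```

Call:
{"fn": "arm_command", "kwargs": {
  "increments": [
    [[0,0,0],[0,0,-7],4],
    [[0,0,0],[0,0,-14],4],
    [[0,0,0],[0,0,-21],4],
    [[0,0,0],[0,0,-28],4],
    [[0,0,0],[0,0,-35],4]
  ]
}}

```text
time: 6.65
tool_pos: [518.0, -2.3, 302.5]
tool_rot: [180.0, -0.1, 176.9]
ft_force: [0.2, 0.4, 0.4]
opening: 0.468
gripper_force: 0.0
```

Call:
{"fn": "arm_command", "kwargs": {
  "increments": [
    [[0,0,0],[0,0,-7],4],
    [[0,0,0],[0,0,-14],4],
    [[0,0,0],[0,0,-21],4],
    [[0,0,0],[0,0,-28],4],
    [[0,0,0],[0,0,-35],4]
  ]
}}

```text
time: 7.07
tool_pos: [518.1, -2.1, 302.4]
tool_rot: [-179.9, -0.1, 141.9]
ft_force: [0.0, 0.4, 0.6]
opening: 0.467
gripper_force: 0.0
```

Call:
{"fn": "arm_command", "kwargs": {
  "increments": [
    [[0,0,0],[0,0,-7],4],
    [[0,0,0],[0,0,-14],4],
    [[0,0,0],[0,0,-21],4],
    [[0,0,0],[0,0,-24],4],
    [[0,0,0],[0,0,-24],4]
  ]
}}

```text
time: 7.48
tool_pos: [518.1, -2.1, 302.4]
tool_rot: [-179.9, -0.1, 118.1]
ft_force: [-0.6, 0.5, -0.7]
opening: 0.47
gripper_force: 0.0
```

```bash
python3 - <<'E'
from h import *
from station import robot
import pickle
s=robot.state();cm=robot.camera_model("wrist"); im=robot.snapshot("wrist"); cv2.imwrite("pics/w1.png",im)
pickle.dump(cm,open("w1.pkl","wb"))
print(s['tool_pos'],s['tool_rot'],s['joint_positions'],s['ft_force'])
print(proj(cm,[[610,131.5,78],[592.7,74.5,50],[511,-14.6,69],[622.3,159.3,15]]))
E
```

```text
[518.11650863  -2.14847732 302.42358787] [-1.79923651e+02 -5.92187684e-02  1.18145035e+02] [-5.39008453e+00  1.38748619e+01  9.54747862e+01  7.60829031e-03
  7.07467078e+01 -3.35376741e+01] [-0.64493348  0.4590596  -0.72761358]
[[450.15012731 111.33508675]
 [402.17066785 147.36050388]
 [309.00940127 182.7313716 ]
 [450.37329806  96.31309775]]
```

View pics/w1.png

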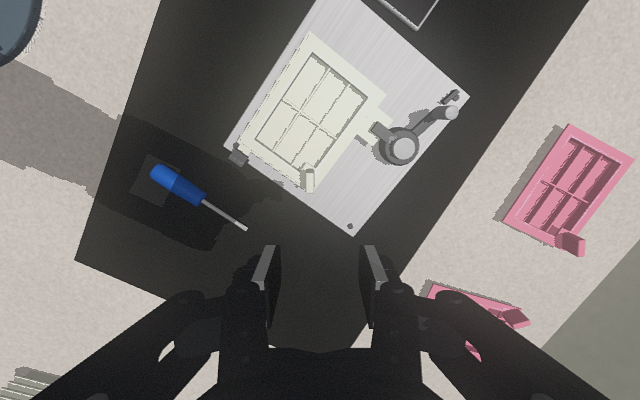

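The collar is locked: the pin at (450,112) lies in line with the rib at (452,97), and the finger is over the ear. The lug is near (308,178), so I'll measure it more closely.

```bash
python3 - <<'E'
from h import *
import pickle
cm=pickle.load(open("w1.pkl","rb")); im=cv2.imread("pics/w1.png")
print(cm['position'])
L=np.array([511,-14.6]);u=np.array([np.cos(np.radians(-62.1)),np.sin(np.radians(-62.1))]);n=np.array([-u[1],u[0]])
for z in (69,39):
    P=np.array([[*(L+a*u*13+b*n*5),z] for a,b in((-1,-1),(-1,1),(1,1),(1,-1))]); p=proj(cm,P);print(z,p.round(1).tolist())
    if z==69: cv2.polylines(im,[np.round((p)).astype(int)],True,(0,0,255),1) if 0 else None
x=cv2.resize(im[140:220,260:360],None,fx=7,fy=7,interpolation=cv2.INTER_CUBIC)
cv2.imwrite("pics/w1c.png",x)
E
```

```text
[484.39269311  62.32782374 426.46100534]
69 [[304.7, 172.1], [313.1, 172.1], [313.2, 193.2], [305.0, 193.2]]
39 [[305.8, 167.7], [313.6, 167.7], [313.6, 187.4], [306.0, 187.4]]
```

View pics/w1c.png

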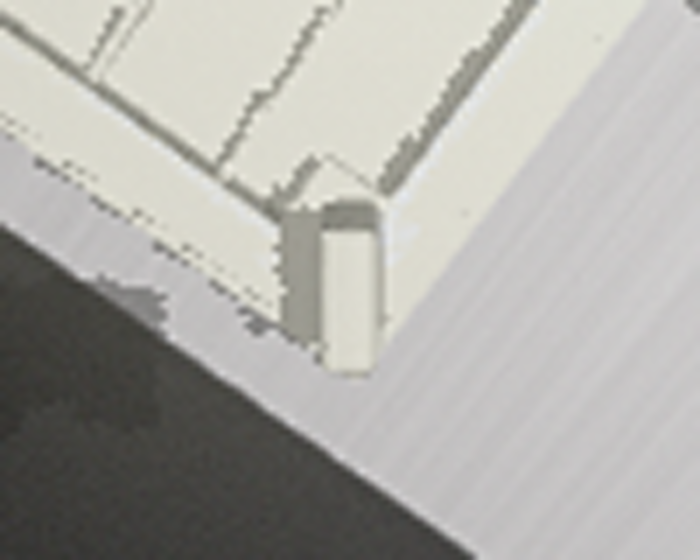

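The lug's top face spans (306..314, 173..193), within about 1 px of the prediction, so the lug is at about (512,-14). Next I descend.

Call:
{"fn": "arm_command", "kwargs": {
  "increments": [
    [[-0.6,-1.2,-4],[0,0,0],4],
    [[-0.6,-1.2,-8],[0,0,0],4],
    [[-0.6,-1.2,-12],[0,0,0],4],
    [[-0.6,-1.2,-16],[0,0,0],4],
    [[-0.6,-1.2,-18.5],[0,0,0],4]
  ]
}}

```text
time: 7.95
tool_pos: [510.8, -14.1, 114.3]
tool_rot: [-179.8, -0.1, 118.4]
ft_force: [-0.2, -0.1, -0.3]
opening: 0.47
gripper_force: 0.0
```

Call:
{"fn": "arm_command", "kwargs": {
  "increments": [
    [[0,0,-2],[0,0,0],4],
    [[0,0,-3.5],[0,0,0],4],
    [[0,0,-4.7],[0,0,0],4],
    [[0,0,-5.4],[0,0,0],4],
    [[0,0,-5.4],[0,0,0],4]
  ]
}}

```text
time: 8.37
tool_pos: [511.9, -14.2, 62.6]
tool_rot: [-179.9, -0.1, 118.4]
ft_force: [0.7, 0.3, 0.1]
opening: 0.469
gripper_force: 0.0
```

Call:
{"fn": "arm_command", "kwargs": {
  "increments": [
    [[0,0,0],[0,0,0],3],
    [[0,0,0],[0,0,0],2]
  ]
}}

```text
time: 8.53
tool_pos: [513.2, -14.4, 64.6]
tool_rot: [180.0, 0.0, 118.3]
ft_force: [-0.5, 0.2, 0.9]
opening: 0.24
gripper_force: 0.0
```

Call:
{"fn": "arm_command", "kwargs": {
  "increments": [
    [[0,0,-0.1],[0,0,0],0.8],
    [[0,0,-0.1],[0,0,0],0.5],
    [[0,0,-0.1],[0,0,0],0.5],
    [[0,0,-0.1],[0,0,0],0.5],
    [[0,0,-0.1],[0,0,0],0.5]
  ],
  "grip_force": 60
}}

```text
time: 8.95
tool_pos: [513.4, -14.5, 64.0]
tool_rot: [179.9, 0.1, 118.3]
ft_force: [-1.7, -1.2, 6.8]
opening: 0.106
gripper_force: 58.9
```

Call:
{"fn": "arm_command", "kwargs": {
  "increments": [
    [[0,0,0],[0,0,0],0.5],
    [[0,0,0],[0,0,0],0.5],
    [[0,0,0],[0,0,0],0.5]
  ]
}}

```text
time: 9.2
tool_pos: [513.4, -14.5, 64.0]
tool_rot: [179.9, 0.1, 118.3]
ft_force: [-0.8, -0.7, 8.1]
opening: 0.102
gripper_force: 58.9
```

```bash
python3 - <<'E'
from h import *
u=np.array([np.cos(np.radians(-62.1)),np.sin(np.radians(-62.1)),0]);w=np.cross(u,[0,0,1])
heel=np.array([432.6,133.3,36]);T=np.array([512.5,-14.2,63.5])
for a in (1,2,3,4,5,6,7,8,9,10,11,12,13,14,15,16):
    print(a,((R.from_rotvec(w*np.radians(a)).apply(T-heel)+heel-T)/10).round(2),(w*a).round(2))
E
```

```text
1 [-0.02  0.04  0.29] [-0.88 -0.47  0.  ]
2 [-0.05  0.09  0.58] [-1.77 -0.94  0.  ]
3 [-0.08  0.15  0.87] [-2.65 -1.4   0.  ]
4 [-0.11  0.21  1.16] [-3.54 -1.87  0.  ]
5 [-0.14  0.27  1.45] [-4.42 -2.34  0.  ]
6 [-0.18  0.34  1.74] [-5.3  -2.81  0.  ]
7 [-0.22  0.41  2.02] [-6.19 -3.28  0.  ]
8 [-0.26  0.48  2.31] [-7.07 -3.74  0.  ]
9 [-0.3   0.56  2.59] [-7.95 -4.21  0.  ]
10 [-0.34  0.65  2.87] [-8.84 -4.68  0.  ]
11 [-0.39  0.74  3.15] [-9.72 -5.15  0.  ]
12 [-0.44  0.83  3.43] [-10.61  -5.62   0.  ]
13 [-0.49  0.93  3.7 ] [-11.49  -6.08   0.  ]
14 [-0.54  1.03  3.98] [-12.37  -6.55   0.  ]
15 [-0.6   1.13  4.25] [-13.26  -7.02   0.  ]
16 [-0.66  1.24  4.52] [-14.14  -7.49   0.  ]
```

Call:
{"fn": "arm_command", "kwargs": {
  "increments": [
    [[-0.02,0.04,0.29],[-0.88,-0.47,0],0.5],
    [[-0.05,0.09,0.58],[-1.77,-0.94,0],0.5],
    [[-0.08,0.15,0.87],[-2.65,-1.4,0],0.5],
    [[-0.11,0.21,1.16],[-3.54,-1.87,0],0.5],
    [[-0.14,0.27,1.45],[-4.42,-2.34,0],0.5]
  ]
}}

```text
time: 9.62
tool_pos: [511.4, -11.6, 77.9]
tool_rot: [-180.0, 5.1, 118.3]
ft_force: [-0.7, -0.1, -0.5]
opening: 0.101
gripper_force: 59.6
```

Call:
{"fn": "arm_command", "kwargs": {
  "increments": [
    [[0,0,0],[0,0,0],0.5],
    [[0,0,0],[0,0,0],0.5]
  ]
}}

```text
time: 9.78
tool_pos: [511.7, -11.6, 78.0]
tool_rot: [180.0, 5.0, 118.4]
ft_force: [0.9, -1.6, 4.5]
opening: 0.099
gripper_force: 60.4
```

Call:
{"fn": "arm_command", "kwargs": {
  "increments": [
    [[-0.08,0.14,0.57],[-1.77,-0.94,0],0.5],
    [[-0.16,0.29,1.14],[-3.54,-1.87,0],0.5],
    [[-0.25,0.47,1.7],[-5.3,-2.81,0],0.5],
    [[-0.35,0.66,2.25],[-7.07,-3.74,0],0.5],
    [[-0.46,0.86,2.8],[-8.84,-4.68,0],0.5]
  ]
}}

```text
time: 10.2
tool_pos: [506.9, -3.1, 105.7]
tool_rot: [-179.9, 15.1, 118.3]
ft_force: [-0.2, -0.1, 0.2]
opening: 0.102
gripper_force: 59.8
```

Call:
{"fn": "arm_command", "kwargs": {
  "increments": [
    [[0,0,0],[0,0,0],0.5],
    [[0,0,0],[0,0,0],0.5]
  ]
}}

```text
time: 10.37
tool_pos: [506.9, -2.7, 105.4]
tool_rot: [-179.9, 14.9, 118.4]
ft_force: [-0.1, -0.1, -0.1]
opening: 0.103
gripper_force: 59.7
```

```bash
python3 - <<'E'
from h import *
from station import robot
im=robot.snapshot("scene"); x=cv2.resize(im[130:280,270:430],None,fx=4,fy=4,interpolation=cv2.INTER_CUBIC); cv2.imwrite("pics/s2.png",x)
E
```

```text
(no output)
```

View pics/s2.png

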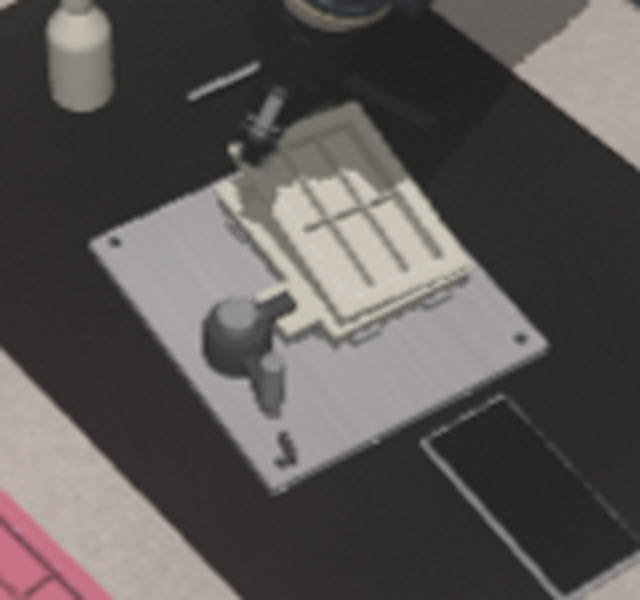

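The picture shows the top tray tilted with its lug corner up. The heel corner still rests on the lower tray near (465,268), and the collar finger is over the ear at (290,305). Next I lift and level.

Call:
{"fn": "arm_command", "kwargs": {
  "increments": [
    [[0,0,0.5],[0,0,0],0.5],
    [[0,0,1.2],[0,0,0],0.5],
    [[0,0,2.2],[0,0,0],0.5],
    [[0,0,3.5],[0,0,0],0.5],
    [[0,0,5],[0,0,0],0.5]
  ]
}}

```text
time: 10.83
tool_pos: [506.7, -3.2, 156.2]
tool_rot: [-179.9, 15.0, 118.3]
ft_force: [-0.4, 0.4, -1.2]
opening: 0.106
gripper_force: 59.5
```

Call:
{"fn": "arm_command", "kwargs": {
  "increments": [
    [[0,0,2],[2.65,1.4,0],0.5],
    [[0,0,4],[5.3,2.81,0],0.5],
    [[0,0,6],[7.95,4.21,0],0.5],
    [[0,0,8],[10.6,5.62,0],0.5],
    [[0,0,10],[13.26,7.02,0],0.5]
  ]
}}

```text
time: 11.25
tool_pos: [506.8, -2.9, 257.6]
tool_rot: [179.9, -0.2, 118.4]
ft_force: [-0.0, -0.3, -1.0]
opening: 0.106
gripper_force: 59.5
```

Call:
{"fn": "arm_command", "kwargs": {
  "increments": [
    [[0,0,1.5],[0,0,0],0.5],
    [[0,0,2.5],[0,0,0],0.5],
    [[0,0,3],[0,0,0],0.5],
    [[0,0,3],[0,0,0],0.5],
    [[0,0,3],[0,0,0],0.5]
  ]
}}

```text
time: 11.67
tool_pos: [506.5, -2.8, 284.9]
tool_rot: [-180.0, -0.0, 118.3]
ft_force: [0.1, 0.1, -1.1]
opening: 0.102
gripper_force: 59.5
```

Call:
{"fn": "arm_command", "kwargs": {
  "increments": [
    [[0,0,0],[0,0,0],0.5],
    [[0,0,0],[0,0,0],0.5],
    [[0,0,0],[0,0,0],0.5],
    [[0,0,0],[0,0,0],0.5],
    [[0,0,0],[0,0,0],0.5]
  ]
}}

```text
time: 12.08
tool_pos: [506.7, -3.0, 285.0]
tool_rot: [-180.0, -0.0, 118.3]
ft_force: [-0.8, 0.2, -1.3]
opening: 0.103
gripper_force: 59.5
```

```bash
python3 - <<'E'
from h import *
from station import robot
a=robot.snapshot("scene")[60:300,230:490]; b=robot.snapshot("wrist")
cv2.imwrite("pics/f.png",np.hstack([cv2.resize(a,(433,400)),cv2.resize(b[:, 140:507],(367,400))]))
s=robot.state();print(s['tool_pos'],s['tool_rot'],s['ft_force'],s['moment'],s['qvel'].round(2))
E
```

```text
[506.78370685  -3.04860296 285.18602964] [-1.79988951e+02 -4.71968038e-03  1.18314420e+02] [-0.26463263  0.27813066  0.54848729] [-0.07714534 -0.04374384  0.03714623] [-0.01 -0.1  -0.03  0.03 -0.05 -0.09]
```

View pics/f.png

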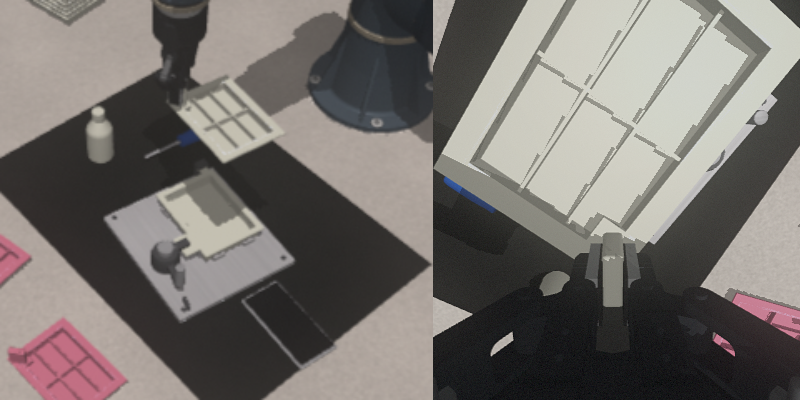

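```bash
python3 - <<'E'
from h import *
from station import robot
a=np.radians(-8.4);M=np.array([[np.cos(a),-np.sin(a)],[np.sin(a),np.cos(a)]])
c=np.array([505.9,-2.8])-M@[44,-60]
for n,im_off in (("scene",0),("wrist",0)):
  cm=robot.camera_model(n)
  for l in ((-55,75),(55,75),(-55,-75),(55,-75)):
    P=[*(M@l+c),260.5]; p=proj(cm,P)[0]; q=proj(cm,[P[0],P[1],P[2]+10])[0]
    f=(lambda x:((x[0]-230)/.6005,(x[1]-60)/.6)) if n=="scene" else (lambda x:(x[0]-140+433,x[1]))
    print(n,l,np.round(f(p)),'10mm up:',np.round(f(q)))
E
```

```text
scene (-55, 75) [284. 133.] 10mm up: [285. 128.]
scene (55, 75) [222. 162.] 10mm up: [222. 157.]
scene (-55, -75) [226.  74.] 10mm up: [226.  69.]
scene (55, -75) [165.  99.] 10mm up: [166.  94.]
wrist (-55, 75) [ 612. -149.] 10mm up: [ 612. -173.]
wrist (55, 75) [812.  43.] 10mm up: [828.  38.]
wrist (-55, -75) [431. 166.] 10mm up: [418. 170.]
wrist (55, -75) [610. 284.] 10mm up: [610. 294.]
```

The tray is level to within measurement error. The collar is still locked, the lower tray is seated and the bystanders are in place.

```bash
python3 -c "
from station import robot
print(robot.finish_job())"
```

```text
the job is handed in; nothing more can be done
None
```

The job is handed in: I turned the collar to its stop, peeled the top tray up by its lug with the opposite corner down, and finished holding it level and still about 20 cm above the stack; the last picture showed the lower tray still seated and the phone, screwdriver and bottle undisturbed.

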